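Show a pastry tube to the inspection camera

ROBOT

A 6-joint arm with a two-finger parallel gripper is mounted at the origin on the work surface. World frame = base frame: x ahead of the robot, y to its left, z up, the work surface at z = 0. Lengths are in m, angles in rad, forces in N, time in s.
With the tool pointing down it reaches from about 0.35 to 0.925 m from the base axis. Payload 6.4 kg.
Tool frame: the origin (TCP) lies midway between the tips of the shut fingers; the grasp point (between the pads) lies 19 mm behind it; y points along the fingers, z is the direction in which the jaws open and shut, and the axes are right-handed (so a half turn about y gives the same grasp; the last joint's range is limited). The gripper opens to 94 mm and grips with 3 to 60 N. Pads are 16 mm wide; open, the fingers measure 119 mm over their backs; the gripper's body (75 mm by 177 mm) begins 78 mm behind the grasp point.
Start: joints at [-1.299, 0.245, 1.558, -0, 1.339, -0.174], TCP at [0.28, -0.586, 0.205] pointing down, gripper open.
Joint ranges: [-3.13, 3.13], [-1.02, 2.26], [0.13, 2.54], [-0.95, 4.09], [0.21, 2.88], [-2.74, 2.74]. Speed limits (rad/s): [2.57, 2.57, 3.14, 3.14, 3.14, 3.14].

INTERFACE

Orientations are given as a unit quaternion [x, y, z, w].
In Python, from station import env gives the robot as it stands.
- The arm moves only by the tool step_arm, never from a script. Its argument "commands" is a list of rows, each an object of numbers: "claw": the opening, from 0 (shut) to 1 (fully open); "tx", "ty", "tz": the shift along the tool's x, y, z in cm; "roll": the turn about the tool's y in rad. In form: [{"claw": .., "tx": .., "ty": .., "tz": .., "roll": ..}, ...]. A call has 1 to 5 rows; each row shifts and turns the commanded pose from where the row before left it, along the tool's axes as they then stand; what a row does not reach is not made up. A row lasts 1/12 s, in which the tool goes at most 41.7 mm and 7.16 degrees, less where a joint would pass 70% of its speed; a pose out of reach is approached as far as the arm can. A call is refused whole if a number of a shift passes 4.17 or a number of a turn 0.125, either way. A call with a gripper value outside its range is refused whole. The fingers move at their own pace and stop on an object; "force" is the grip in N (left out, the last holds). Time passes only in rows, so rows that do not move let the fingers close. It gives the time, the measured TCP pose, the force and the opening at its end, in the units of the state.
- env.get_state(): the state, without advancing time (a new reading comes with each control period).
- env.camera(name): name is "side" or "top"; returns (picture, depth): 420x560x3 uint8, red, green, blue; 420x560 float32, m along the optical axis (not along the pixel's ray), 0 where there is no reading.
- env.camera_model(name): a dict with "K" (3x3 intrinsics, pixels), "dist" ([k1, k2, p1, p2, k3] as OpenCV has them; the pictures are not rectified), "R" (3x3) and "t" (3): a world point X has camera coordinates R X + t. Camera axes: x right, y down, z forward; pixel columns grow to the right and rows downward; lengths in m; the calibration is good to about 2 mm. A picture is of the moment at which its call begins. camera_model takes no time and is no camera call.
- env.sign_off(): hands the job in, once; it reports no verdict.
Trained networks look in the newest picture that a camera, given by its name, has taken for a name from the list of things; names that differ only in an ending like _2 or _b are one class to them, and where a whole thing is asked for, a point or a joint stands for the part that bears it (a point fixed in the world has none). Each returns a list of dicts, best first, with "p" (0 to 1); they miss things now and then, are a little off and sometimes report something else, mostly with a low value. They report only what shows in the picture. A call takes as long as a camera call. They do not tell look-alikes from the thing itself.
- env.spot_in(target, camera): "bbox" ([centre column, centre row, width, height] as shares, 0 to 1, of the picture: columns of its width, rows of its height, round what is visible of it).
- env.spot_point(target, camera): "centre" ([row, column] as shares, 0 to 1, of the picture: columns of its width, rows of its height: a listed point, or the origin of a listed thing).
The state is a dict: "clock": time; "qpos": joint angles; "joint_velocities": joint speeds; "joint_efforts": joint torques, N m; "eef_pos": TCP position; "eef_rot": TCP orientation; "force": force on the tool from outside, world axes, zero at the start; "torque": the same for the moment, N m; "finger_gap": opening from 0.0 (shut) to 1.0 (fully open).
Only numpy, scipy, OpenCV 4.12 (cv2) and the standard library are available. Lean on these libraries where they do the work, as an engineer would, in place of code of your own. Each camera call takes 0.05 s, during which the arm holds its last target.

TASK

Take the long, straight steel pastry tube out of the tub of washed moulds and hold it up in the air at the inspection camera's focus point, its middle there and its bore in line with the lens, tilted as the camera is, so that the camera looks straight through it. Leave the other moulds in the tub and do not touch the camera. Finish while still holding the tube there, steady in the gripper.

Things in the scene. Friction and masses are not known exactly. Their poses are not given: they have to be found in the camera images.
- long_tube: the part to show: a plain straight steel tube, open at both ends, 26 mm outside diameter, 2.5 mm wall, 130 mm long, about 70 g, lying flat on the tub's floor. Origin: middle of the tube, on its axis. x axis: along the tube (either end may lead; z and y are of no meaning).
- tub: low grey open plastic tub, 280 x 380 mm outside (x by y), 55 mm high, walls and floor 5 mm thick, fixed to the counter. Origin: centre of its underside, on the counter top (z = 0).
- focus (a point): the camera's focus point: a point in the empty air on the lens axis, 150 mm in front of the front of the lens, 140 to 300 mm above the counter. Its x axis runs along the lens axis from the focus point back to the lens (upwards, as the camera looks down by 0.1 to 0.5 rad); its y axis is level.
- lens (a point): centre of the front of the camera's lens, a black cylinder 40 mm across and 25 mm long. Same axes as the focus point: -x is the direction in which the camera looks.
- camera_stand: inspection camera on its stand, fixed to the counter: grey foot 140 x 140 x 14 mm, upright steel post 24 mm thick and 420 mm high, on it a black carriage with the grey camera head (70 x 62 x 60 mm, lens in front with a ring of eight white lamps). The head is set to a height and a downward tilt and stays so if nobody pushes it. Origin: foot of the post on the counter; the camera looks towards this body's -x side; lens, head and post lie in one upright plane.
- short_tube: another straight steel tube, not wanted: 26 mm diameter but only 80 mm long, lying in the tub. Origin: its middle, x axis along it.
- cone: steel cone mould, not wanted: 120 mm long, tapering from 32 mm to 14 mm diameter, with a flat seam strip underneath, lying in the tub. Origin: middle of its axis, x axis along it towards the thin end.
- ring_cutter: steel ring cutter, not wanted: 52 mm diameter, 30 mm high, standing on the tub's floor. Origin: centre of its underside.
- tart_tin: small round steel tart tin, not wanted: 66 mm diameter, 18 mm high, on the tub's floor. Origin: centre of its underside.
Not all that is in view belongs to the job. Leave any blue or green look-alike of the tart_tin alone.

How it is judged:
On the way:
1. the long tube is lifted out of the tub, held by the fingers (height (world z) of long_tube above 0.09 m and contact force between the fingers and long_tube above 1 N and contact force between long_tube and tub below 0.2 N and contact force between long_tube and camera_stand below 0.2 N and contact force between long_tube and short_tube below 0.2 N and contact force between long_tube and cone below 0.2 N and contact force between long_tube and ring_cutter below 0.2 N and contact force between long_tube and tart_tin below 0.2 N), for 0.2 s.
At the end, for the whole second after the job is handed in: Long tube held still in the fingers, touching no tub, camera or other mould; its middle within 25 mm of the focus point along the lens axis and 15 mm across it (each way), its axis within 0.17 rad of the lens axis, either end first; the other four moulds in the tub (x of long_tube in the frame of focus between -0.025 and 0.025 m and y of long_tube in the frame of focus between -0.015 and 0.015 m and z of long_tube in the frame of focus between -0.015 and 0.015 m and angle between the x axis of long_tube and the x axis of focus, either way round below 0.17 rad and height (world z) of long_tube above 0.1 m and contact force between the fingers and long_tube above 1 N and linear speed of long_tube below 0.03 m/s and angular speed of long_tube below 0.3 rad/s and contact force between long_tube and tub below 0.2 N and contact force between long_tube and camera_stand below 0.2 N and contact force between long_tube and short_tube below 0.2 N and contact force between long_tube and cone below 0.2 N and contact force between long_tube and ring_cutter below 0.2 N and contact force between long_tube and tart_tin below 0.2 N and z of short_tube in the frame of tub between -0.005 and 0.055 m and x of short_tube in the frame of tub between -0.14 and 0.14 m and y of short_tube in the frame of tub between -0.19 and 0.19 m and z of cone in the frame of tub between -0.005 and 0.055 m and x of cone in the frame of tub between -0.14 and 0.14 m and y of cone in the frame of tub between -0.19 and 0.19 m and z of ring_cutter in the frame of tub between -0.005 and 0.055 m and x of ring_cutter in the frame of tub between -0.14 and 0.14 m and y of ring_cutter in the frame of tub between -0.19 and 0.19 m and z of tart_tin in the frame of tub between -0.005 and 0.055 m and x of tart_tin in the frame of tub between -0.14 and 0.14 m and y of tart_tin in the frame of tub between -0.19 and 0.19 m); the arm keeps its last pose, push and grip.
It fails at once if the camera or its stand is touched with more than 2 N by the robot or the tube (contact force between any of the arm, the fingers, long_tube and camera_stand above 2 N).
It also fails if it takes over 32 s, if anything falls off the work surface, if the arm or the gripper's body presses on something with over 40 N, if the wrist force passes 120 N, or if a joint passes its speed limit or range.

## Working session

There is one attempt and no reset: what is moved stays moved. The work goes in short steps, Python scripts to look and compute and a tool call to move; the robot and the scene stay as the last step left them, time stands still between calls to the robot, and variables do not carry over. Pictures are saved under pics/ and viewed, and the job is handed in when it is done.

Besides the shell and the picture viewer there is one more tool, called after ">>>" in YAML: its name, and indented under it one key for each argument. step_arm: Moves the arm, as the interface text tells. Its arguments: {"type":"object","properties":{"commands":{"type":"array","items":{"type":"object","properties":{"claw":{"type":"number"},"tx":{"type":"number"},"ty":{"type":"number"},"tz":{"type":"number"},"roll":{"type":"number"}}}},"force":{"type":"number"}},"required":["commands"]}

```bash
ls; mkdir -p pics; python3 - <<'E'
from station import env
import cv2,numpy as np
for n in("top","side"):
    p,d=env.camera(n); cv2.imwrite(f"pics/{n}0.png",p[:,:,::-1]); np.savez(f"{n}0.npz",p=p,d=d)
    m=env.camera_model(n); print(n,m)
    for t in("long_tube","short_tube","cone"): print(t,env.spot_point(t,n))
for t in("lens","focus","camera_stand"): print(t,env.spot_point(t,"side"),)
print(env.get_state())
E
```

```text
pics
top {'K': array([[510.63441184,   0.        , 275.57865158],
       [  0.        , 510.63441184, 214.59612899],
       [  0.        ,   0.        ,   1.        ]]), 'dist': array([-0.1036763,  0.       ,  0.       ,  0.       ,  0.       ]), 'R': array([[ 0.01148923, -0.99989234,  0.00912684],
       [-0.99744527, -0.01210373, -0.07040194],
       [ 0.07050483, -0.00829466, -0.99747695]]), 't': array([0.09777149, 0.6076455 , 1.72196783])}
long_tube [{'centre': [0.5652, 0.7145], 'p': 0.69}]
short_tube [{'centre': [0.5845, 0.6616], 'p': 0.71}]
cone [{'centre': [0.5862, 0.6138], 'p': 0.66}]
side {'K': array([[509.20479942,   0.        , 279.46727817],
       [  0.        , 509.20479942, 204.22868869],
       [  0.        ,   0.        ,   1.        ]]), 'dist': array([-0.17318023,  0.        ,  0.        ,  0.        ,  0.        ]), 'R': array([[ 0.94243646, -0.3342817 ,  0.00832222],
       [-0.1877913 , -0.54970249, -0.81397887],
       [ 0.27667299,  0.76556052, -0.58083487]]), 't': array([-0.52013757,  0.29001774,  1.05705301])}
long_tube [{'centre': [0.9136, 0.5834], 'p': 0.6
[... 274 characters left out ...]
378], 'p': 0.88}]
{'clock': 0.55, 'qpos': array([-1.29908032e+00,  2.45073937e-01,  1.55778011e+00,  1.58813848e-05,
        1.33869785e+00, -1.74095967e-01]), 'joint_velocities': array([-0.0004256 , -0.0004651 , -0.00072765, -0.00025797, -0.00083699,
       -0.00015221]), 'joint_efforts': array([-4.17672445e-04, -4.15524495e+01, -3.14642859e+01,  6.84838160e-02,
        2.92389613e-02, -2.16714318e-05]), 'eef_pos': array([ 0.28029184, -0.58648646,  0.20548265]), 'eef_rot': array([ 0.15630889, -0.68959852,  0.68962678, -0.15632121]), 'force': array([-0.2944736 ,  0.3503768 , -0.56213674]), 'torque': array([-7.87811595e-02, -3.26530287e-02,  8.58574116e-05]), 'finger_gap': 1.0016435405301038}
```

View pics/top0.png

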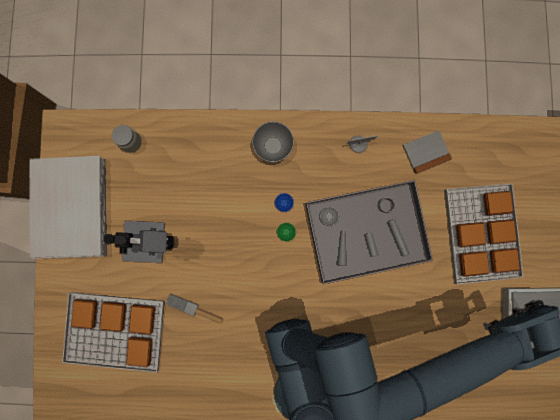

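View pics/side0.png

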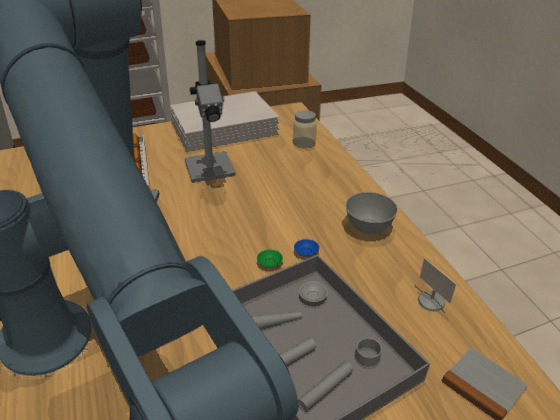

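Candidates in the top view are the cone at (342,248), which tapers, the short tube at (371,244), and a longer straight tube at (398,238). The one at (398,238) fits best. I'll enlarge it and measure the lengths.

```bash
cat > h.py <<'E'
from station import env
import cv2,numpy as np
def cloud(n,d):
    m=env.camera_model(n); H,W=d.shape
    u,v=np.meshgrid(np.arange(W,dtype=float),np.arange(H,dtype=float))
    q=cv2.undistortPoints(np.stack([u,v],-1).reshape(-1,1,2),m['K'],m['dist']).reshape(H,W,2)
    X=np.dstack([q[...,0]*d,q[...,1]*d,d])
    return (X-m['t'])@m['R']
def ray(n,px,z):
    m=env.camera_model(n); q=cv2.undistortPoints(np.array([[px]],float),m['K'],m['dist'])[0,0]
    r=m['R'].T@np.array([q[0],q[1],1]); c=-m['R'].T@m['t']; return c+r*(z-c[2])/r[2]
def proj(n,X):
    m=env.camera_model(n); return cv2.projectPoints(np.array(X,float).reshape(-1,1,3),m['R'],m['t'].reshape(3,1),m['K'],m['dist'])[0].reshape(-1,2)
E
python3 - <<'E'
from h import *
t=np.load("top0.npz"); s=np.load("side0.npz")
c=cv2.resize(t['p'][170:300,290:445],None,fx=3.6,fy=3.6,interpolation=cv2.INTER_CUBIC)
c2=cv2.resize(t['p'][205:275,95:185],None,fx=5,fy=5,interpolation=cv2.INTER_CUBIC)
c3=cv2.resize(s['p'][30:190,170:250],None,fx=3,fy=3,interpolation=cv2.INTER_CUBIC)
cv2.imwrite("pics/c1.png",c[:,:,::-1])
h=max(c2.shape[0],c3.shape[0]);o=np.zeros((h,c2.shape[1]+c3.shape[1],3),np.uint8);o[:c2.shape[0],:c2.shape[1]]=c2;o[:c3.shape[0],c2.shape[1]:]=c3
cv2.imwrite("pics/c2.png",o[:,:,::-1])
P=cloud("top",t['d']);S=cloud("side",s['d'])
np.set_printoptions(precision=4,suppress=True)
for n,a in(("tube",P[238,398]),("floor",P[260,385]),("counter",P[300,250]),("counter",P[150,200])):print(n,a)
# tub items: above floor
x,y,z=P[...,0],P[...,1],P[...,2]
mask=np.zeros(z.shape,np.uint8); sub=(slice(185,280),slice(310,428)); print(np.percentile(z[230:250,350:360],[5,50,95]))
mask[sub]=(z[sub]>0.014)
k,l,st,ce=cv2.connectedComponentsWithStats(mask)
for i in range(1,k):
    if st[i,4]<30: continue
    q=P[l==i]; cc,sz,ang=cv2.minAreaRect(q[:,:2].astype(np.float32)); print(i,ce[i],st[i,4],cc,sz,ang,np.percentile(q[:,2],[10,50,98]))
E
```

```text
tube [ 0.5305 -0.3112  0.0403]
floor [ 0.4552 -0.2743  0.0055]
counter [0.314  0.1889 0.0023]
counter [ 0.8328  0.3728 -0.0091]
[-0.0002  0.0058  0.0136]
1 [351.8947 193.3732] 209 (0.6819767355918884, -0.16161754727363586) (0.007614125031977892, 0.3101767897605896) 12.645852088928223 [0.0245 0.0523 0.0638]
2 [420.3189 216.0124] 323 (0.5988272428512573, -0.15259522199630737) (0.5380358099937439, 0.2440992295742035) 88.56290435791016 [0.0191 0.0405 0.063 ]
19 [386.1711 204.6184] 76 (0.645030677318573, -0.2728534936904907) (0.05100895091891289, 0.04736696928739548) 3.0792269706726074 [0.0165 0.0279 0.0409]
44 [329.086  215.7366] 186 (0.564822793006897, 0.012877017259597778) (0.06274556368589401, 0.2605059742927551) 23.795801162719727 [0.0159 0.0203 0.0313]
68 [315.9351 249.487 ] 154 (0.4731723368167877, -0.007478281855583191) (0.185644268989563, 0.17423921823501587) 42.133426666259766 [0.0248 0.0524 0.065 ]
80 [398.0232 237.9205] 302 (0.5390582084655762, -0.11681728065013885) (0.4687321186065674, 0.1257041096687317) 88.208740234375 [0.02   0.0289 0.0385]
116 [342.1106 250.3574] 235 (0.4969453811645508, -0.12173284590244293) (0.11926443129777908, 0.02774558961391449) 0.6081829071044922 [0.0193 0.0265 0.0413]
117 [371.3297 244.2541] 185 (0.5106079578399658, -0.22294197976589203) (0.08245262503623962, 0.0293840654194355) 18.617502212524414 [0.0205 0.0292 0.0379]
185 [382.5826 269.9826] 230 (0.4266621470451355, -0.2565019428730011) (0.017382625490427017, 0.31641584634780884) 12.202544212341309 [0.0219 0.0526 0.0637]
```

View pics/c1.png

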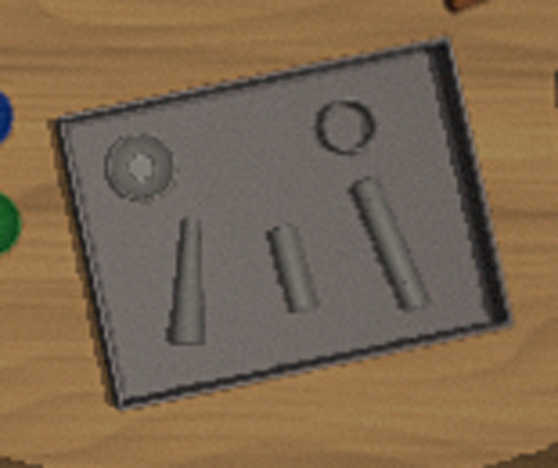

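View pics/c2.png

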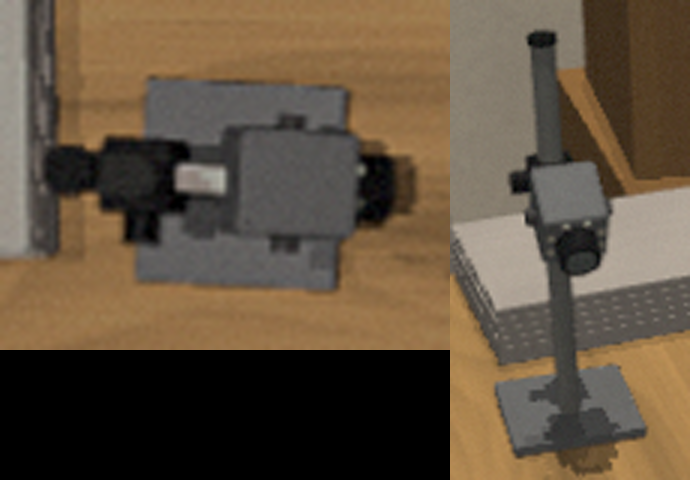

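The crop confirms it: the object at (398,238) is straight and clearly longer than the one at (371,244), and the one at (342,248) tapers, so it is the cone. Next I'll average some frames to measure the tube axis and the camera head's pose.

```bash
python3 - <<'E'
from h import *
np.set_printoptions(precision=4,suppress=True)
F={}
for n in("top","side"):
    ds=[];ps=[]
    for i in range(8):
        p,d=env.camera(n); ds.append(d);ps.append(p.astype(float))
    D=np.array(ds); D[D==0]=np.nan
    F[n+'d']=np.nanmedian(D,0); F[n+'p']=np.mean(ps,0).astype(np.uint8)
np.savez("avg.npz",**F)
uv={}
for n in("top","side"):
    for t in("lens","focus","camera_stand"):
        r=env.spot_point(t,n); print(n,t,r)
        if r: uv[n,t]=np.array(r[0]['centre'][::-1])*[560,420]
for t in("lens","camera_stand"):
    if ("top",t) in uv and ("side",t) in uv:
        A=[];b=[]
        Ps=[];xs=[]
        for n in("top","side"):
            m=env.camera_model(n); Ps.append(np.c_[m['R'],m['t']]); xs.append(cv2.undistortPoints(uv[n,t].reshape(1,1,2),m['K'],m['dist']).reshape(2,1))
        X=cv2.triangulatePoints(Ps[0],Ps[1],xs[0],xs[1]);X=(X[:3]/X[3]).ravel(); print(t,X,proj("top",X),uv["top",t],proj("side",X),uv["side",t])
P=cloud("top",F['topd'])
z=P[...,2]; print("floor",np.median(z[235:255,352:362],),np.std(z[235:255,352:362]))
m=np.zeros(z.shape,np.uint8); m[212:264,382:414]=z[212:264,382:414]>0.016
k,l,st,ce=cv2.connectedComponentsWithStats(m); i=1+np.argmax(st[1:,4]); q=P[l==i]
print(st[i],ce[i],cv2.minAreaRect(q[:,:2].astype(np.float32)),np.percentile(q[:,2],[5,50,95]))
c=q.mean(0);u,s,vt=np.linalg.svd(q[:,:2]-c[:2]); a=vt[0]; tt=(q[:,:2]-c[:2])@a; print("mean",c,"axis",a,tt.min(),tt.max())
from scipy.spatial.transform import Rotation as R
print(R.from_quat(env.get_state()['eef_rot']).as_matrix(), env.get_state()['clock'])
# head points
for n in("top","side"):
    C=cloud(n,F[n+'d']).reshape(-1,3); col=F[n+'p'].reshape(-1,3)
    s=(C[:,2]>0.1)&(abs(C[:,0]-.53)<.12)&(C[:,1]>.35)&(C[:,1]<.62)
    print(n,s.sum(),C[s].min(0),C[s].max(0))
E
```

```text
top lens [{'centre': [0.5774, 0.3029], 'p': 0.63}]
top focus [{'centre': [0.58, 0.3029], 'p': 0.26}]
top camera_stand [{'centre': [0.5729, 0.2577], 'p': 0.82}]
side lens [{'centre': [0.2798, 0.3816], 'p': 0.59}]
side focus []
side camera_stand [{'centre': [0.401, 0.3762], 'p': 0.63}]
lens [0.506  0.4199 0.246 ] [[169.8062 241.71  ]] [169.624 242.508] [[212.8109 117.5582]] [213.696 117.516]
camera_stand [0.5138 0.5568 0.0025] [[144.4174 240.1368]] [144.312 240.618] [[210.1453 168.4431]] [210.672 168.42 ]
floor 0.005909101052982852 0.0016177374720098897
[388 219  21  38 291] [398.0619 237.8522] ((0.5326911211013794, -0.31560996174812317), (0.13003703951835632, 0.026135608553886414), 24.257003784179688) [0.0211 0.0293 0.0327]
mean [ 0.5314 -0.3144  0.0284] axis [-0.915  -0.4034] -0.06580954511525182 0.06430494458979549
[[-0.9023  0.      0.4311]
 [-0.4311 -0.0001 -0.9023]
 [ 0.     -1.      0.0001]] 1.65
top 1212 [0.4662 0.4034 0.1426] [0.5448 0.5716 0.4216]
side 1484 [0.4681 0.405  0.1004] [0.549  0.5687 0.4208]<stdin>:9: RuntimeWarning: All-NaN slice encountered
```

```bash
python3 - <<'E'
from h import *
np.set_printoptions(precision=4,suppress=True)
F=np.load("avg.npz")
P=cloud("top",F['topd']);S=cloud("side",F['sided'])
# head top face in top view: crop factor5 offset (95,205): px 240-355 x 130-235 => cols 144-165, rows 232-251
q=P[233:251,145:165].reshape(-1,3); q=q[np.isfinite(q[:,2])]
def plane(q):
    for _ in range(5):
        c=q.mean(0);n=np.linalg.svd(q-c)[2][2]; r=(q-c)@n; q=q[abs(r)<max(2*np.median(abs(r))*1.5,.002)]
    return c,n*np.sign(n[2]),np.std(r),len(q)
c,n,r,k=plane(q);print("top face(top)",c,n,r,k,"tilt",np.arctan2(np.hypot(n[0],n[1]),n[2]))
# side view: print z,y map
Z=S[70:130,190:230]
lab=(Z[...,2]>.2)
# region growing by normal: ransac planes on head points
pts=S[78:125,190:228].reshape(-1,3); pts=pts[np.isfinite(pts[:,2])&(pts[:,2]>.2)&(pts[:,1]<.53)&(pts[:,1]>.38)]
rng=np.random.default_rng(0)
allp=pts.copy()
for j in range(4):
    best=None
    for _ in range(2000):
        a=allp[rng.choice(len(allp),3,0)]; nn=np.cross(a[1]-a[0],a[2]-a[0]); 
        if np.linalg.norm(nn)<1e-5: continue
        nn/=np.linalg.norm(nn); s=abs((allp-a[0])@nn)<.0025
        if best is None or s.sum()>best.sum(): best=s
    q=allp[best]; c=q.mean(0); n=np.linalg.svd(q-c)[2][2]; print("side plane",c,n,len(q), np.ptp(q,axis=0)); allp=allp[~best]
    if len(allp)<60: break
# post top & bottom axis from side: points z .32-.42
for n_,C in(("top",P),("side",S)):
    C=C.reshape(-1,3)
    for lo,hi in((.30,.36),(.36,.42),(.05,.15)):
        s=(C[:,2]>lo)&(C[:,2]<hi)&(abs(C[:,0]-.53)<.1)&(abs(C[:,1]-.55)<.06); print(n_,lo,s.sum(),C[s].mean(0) if s.any() else '')
# foot rect top
C=P; m=((C[...,2]>.008)&(C[...,2]<.03)&(abs(C[...,0]-.51)<.1)&(abs(C[...,1]-.53)<.11)).astype(np.uint8)
hsv=F['topp'][205:275,115:175]; 
E
```

```text
top face(top) [0.5051 0.4527 0.302 ] [-0.0248 -0.4483  0.8935] 0.0010652315195826768 330 tilt 0.46566989459822367
side plane [0.5078 0.4522 0.301 ] [ 0.0181  0.4744 -0.8801] 447 [0.0614 0.0633 0.0355]
side plane [0.5024 0.4339 0.2659] [-0.0166 -0.8774 -0.4795] 125 [0.0573 0.0283 0.0478]
side plane [0.5061 0.4147 0.2516] [-0.0007 -0.8815 -0.4721] 96 [0.0337 0.0221 0.0367]
side plane [0.4959 0.4322 0.2733] [ 0.3167  0.4097 -0.8555] 71 [0.0723 0.0808 0.0482]
top 0.3 66 [0.5063 0.5291 0.3249]
top 0.36 136 [0.5087 0.5472 0.4065]
top 0.05 1 [0.4988 0.5455 0.1426]
side 0.3 169 [0.5091 0.5447 0.3305]
side 0.36 187 [0.5101 0.5456 0.3938]
side 0.05 217 [0.5094 0.545  0.0994]
```

The long tube's middle is at about (0.532, -0.315), measured 130 × 26 mm, at 24° from x. The camera tilts down about 0.48 rad, which puts the focus near (0.501, 0.283, 0.180).

The tool can only roll about its vertical axis. So I'll grip about 35 mm off the middle with a light force, lift so the free end trails on the tub floor until the tilt is right, and then grip hard.

>>> step_arm:
  commands:
    - {"claw":0.6,"tx":-3.16,"tz":-1.13,"roll":0.026}
    - {"claw":0.6,"tx":-3.16,"tz":-1.13}
    - {"claw":0.6,"tx":-3.16,"tz":-1.13}
    - {"claw":0.6,"tx":-3.16,"tz":-1.13}
    - {"claw":0.6,"tx":-3.16,"tz":-1.13}
  force: 3

```text
$.commands[0]: bad value
```

>>> step_arm:
  commands:
    - {"claw":0.6,"tx":-3.16,"tz":-1.13}
    - {"claw":0.6,"tx":-3.16,"tz":-1.13}
    - {"claw":0.6,"tx":-3.16,"tz":-1.13}
    - {"claw":0.6,"tx":-3.16,"tz":-1.13}
    - {"claw":0.6,"tx":-3.16,"tz":-1.13}

```text
$.commands[0]: bad value
```

>>> step_arm:
  commands:
    - {"claw":0.6,"tx":-3.16,"tz":-1.13}
    - {"claw":0.6,"tx":-3.16,"tz":-1.13}
    - {"claw":0.6}
    - {"claw":0.6}

```text
$.commands[0]: bad value
```

>>> step_arm:
  commands:
    - {"claw":0.6,"tx":-3.16,"ty":0,"tz":-1.13,"roll":0.026}
    - {"claw":0.6,"tx":-3.16,"ty":0,"tz":-1.13,"roll":0}
  force: 3

```text
clock: 1.82
eef_pos: [0.3277, -0.5397, 0.2054]
eef_rot: [0.146, -0.692, 0.692, -0.146]
force: [1.5, -0.1, -0.7]
finger_gap: 0.892
```

>>> step_arm:
  commands:
    - {"claw":0.6,"tx":-3.16,"ty":0,"tz":-1.13,"roll":0}
    - {"claw":0.6,"tx":-3.16,"ty":0,"tz":-1.13,"roll":0}
    - {"claw":0.6,"tx":-3.16,"ty":0,"tz":-1.13,"roll":0}
    - {"claw":0.6,"tx":-3.16,"ty":0,"tz":-1.13,"roll":0}
    - {"claw":0.6,"tx":-3.16,"ty":0,"tz":-1.13,"roll":0}

```text
clock: 2.23
eef_pos: [0.4504, -0.4222, 0.2056]
eef_rot: [0.147, -0.692, 0.692, -0.147]
force: [0.7, 0.8, 0.6]
finger_gap: 0.6
```

>>> step_arm:
  commands:
    - {"claw":0.6,"tx":-3.16,"ty":0,"tz":-1.13,"roll":0}
    - {"claw":0.6,"tx":-3.16,"ty":0,"tz":-1.13,"roll":0}
    - {"claw":0.6,"tx":-3.16,"ty":0,"tz":-1.13,"roll":0}
    - {"claw":0.6,"tx":-3.16,"ty":0,"tz":-1.13,"roll":0}
    - {"claw":0.6,"tx":-3.16,"ty":0,"tz":-1.13,"roll":0}

```text
clock: 2.65
eef_pos: [0.5718, -0.3062, 0.2056]
eef_rot: [0.147, -0.692, 0.692, -0.147]
force: [-0.5, -1.0, 0.2]
finger_gap: 0.598
```

>>> step_arm:
  commands:
    - {"claw":0.6,"tx":0,"ty":0,"tz":0,"roll":0}
    - {"claw":0.6,"tx":0,"ty":0,"tz":0,"roll":0}

```text
clock: 2.82
eef_pos: [0.5715, -0.3063, 0.2053]
eef_rot: [0.148, -0.691, 0.691, -0.148]
force: [0.5, 0.3, 0.0]
finger_gap: 0.599
```

```bash
cat > rel.py <<'E'
from h import *
from scipy.spatial.transform import Rotation as R
import sys
def rel(t):
    s=env.get_state(); M=R.from_quat(s['eef_rot']).as_matrix(); return (M.T@(np.array(t)-s['eef_pos'])*100).round(2)
E
python3 - <<'E'
from rel import *
s=env.get_state();M=R.from_quat(s['eef_rot']).as_matrix()
print(s['eef_pos'],s['qpos'],np.degrees(np.arctan2(M[1,0],M[0,0]))%360,s['clock'])
print(rel([.564,-.3008,.008]))
E
```

```text
[ 0.57147822 -0.30625851  0.20533488] [-6.66386250e-01  2.41568993e-01  1.56221824e+00 -2.89338380e-04
  1.33796066e+00  4.81777100e-01] 204.2189122664096 2.8167
[ 0.45 19.73 -0.8 ]
```

>>> step_arm:
  commands:
    - {"claw":0.6,"tx":0.45,"ty":3.5,"tz":-0.8,"roll":0}
    - {"claw":0.6,"tx":0,"ty":3.5,"tz":0,"roll":0}
    - {"claw":0.6,"tx":0,"ty":3.5,"tz":0,"roll":0}
    - {"claw":0.6,"tx":0,"ty":3.5,"tz":0,"roll":0}
    - {"claw":0.6,"tx":0,"ty":0,"tz":0,"roll":0}

```text
clock: 3.23
eef_pos: [0.5577, -0.2996, 0.0574]
eef_rot: [-0.15, 0.696, -0.688, 0.143]
force: [-0.3, 1.2, -1.2]
finger_gap: 0.599
```

```bash
python3 - <<'E'
from rel import *
s=env.get_state()
print(s['eef_pos'],rel([.564,-.3008,.008]))
for n in("top","side"):
    p,d=env.camera(n); 
    c=p[170:300,340:440] if n=="top" else p[240:420,220:440]
    cv2.imwrite(f"pics/{n}1.png",cv2.resize(c,None,fx=3 if n=="side" else 4,fy=3 if n=="side" else 4,interpolation=cv2.INTER_CUBIC)[:,:,::-1])
E
```

```text
[ 0.55765358 -0.2996121   0.05743063] [-0.57  4.93  0.43]
```

View pics/side1.png

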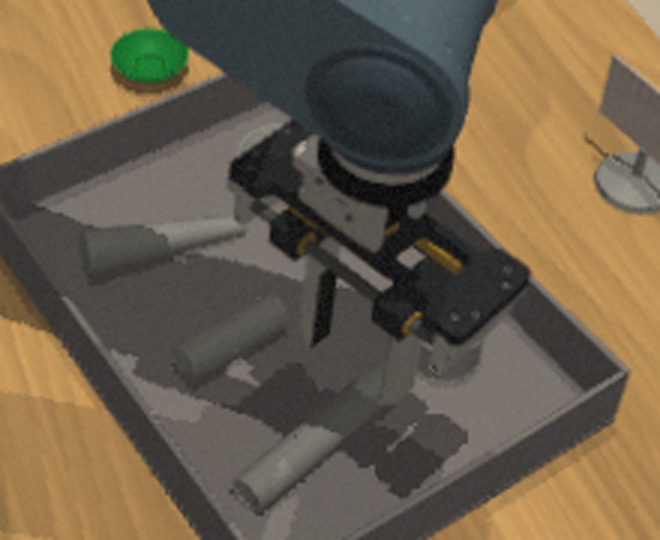

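View pics/top1.png

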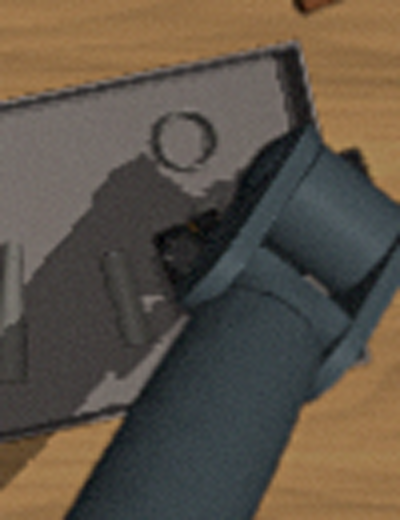

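The side crop shows the tube's far end running between the two fingers, at about (320,320) and (395,370). The ring cutter, at (450,355), is behind them and clear.

```bash
python3 - <<'E'
from rel import *
s=env.get_state()
print(s['eef_pos'],s['eef_rot'],rel([.564,-.3008,.008]),s['clock'])
E
```

```text
[ 0.56211718 -0.30246125  0.06492354] [-0.14743439  0.69231809 -0.6910546   0.14629525] [-0.25  5.69 -0.06] 3.3333
```

>>> step_arm:
  commands:
    - {"claw":0.6,"tx":-0.2,"ty":1.9,"tz":0,"roll":0}
    - {"claw":0.6,"tx":0,"ty":1.9,"tz":0,"roll":0}
    - {"claw":0.6,"tx":0,"ty":1.5,"tz":0,"roll":0}
    - {"claw":0.6,"tx":0,"ty":0.3,"tz":0,"roll":0}
    - {"claw":0.6,"tx":0,"ty":0,"tz":0,"roll":0}

```text
clock: 3.75
eef_pos: [0.5652, -0.3016, 0.01]
eef_rot: [0.147, -0.692, 0.692, -0.147]
force: [-0.0, -0.1, 0.1]
finger_gap: 0.601
```

>>> step_arm:
  commands:
    - {"claw":0.1,"tx":0,"ty":0,"tz":0,"roll":0}
    - {"claw":0.1,"tx":0,"ty":0,"tz":0,"roll":0}
    - {"claw":0.1,"tx":0,"ty":0,"tz":0,"roll":0}
    - {"claw":0.1,"tx":0,"ty":0,"tz":0,"roll":0}
    - {"claw":0.1,"tx":0,"ty":0,"tz":0,"roll":0}
  force: 3

```text
clock: 4.17
eef_pos: [0.5654, -0.3014, 0.0101]
eef_rot: [0.147, -0.691, 0.692, -0.148]
force: [0.3, 0.5, 0.1]
finger_gap: 0.28
```

>>> step_arm:
  commands:
    - {"claw":0.1,"tx":0,"ty":-0.45,"tz":0,"roll":0}
    - {"claw":0.1,"tx":0,"ty":-0.45,"tz":0,"roll":0}
    - {"claw":0.1,"tx":0,"ty":-0.45,"tz":0,"roll":0}
    - {"claw":0.1,"tx":0,"ty":-0.45,"tz":0,"roll":0}
    - {"claw":0.1,"tx":0,"ty":-0.45,"tz":0,"roll":0}

```text
clock: 4.58
eef_pos: [0.5653, -0.3013, 0.0327]
eef_rot: [0.147, -0.691, 0.692, -0.147]
force: [0.0, -0.2, -0.8]
finger_gap: 0.269
```

>>> step_arm:
  commands:
    - {"claw":0.1,"tx":0,"ty":-0.45,"tz":0,"roll":0}
    - {"claw":0.1,"tx":0,"ty":-0.45,"tz":0,"roll":0}
    - {"claw":0.1,"tx":0,"ty":-0.45,"tz":0,"roll":0}
    - {"claw":0.1,"tx":0,"ty":-0.45,"tz":0,"roll":0}
    - {"claw":0.1,"tx":0,"ty":-0.45,"tz":0,"roll":0}

```text
clock: 5.0
eef_pos: [0.5651, -0.3012, 0.0549]
eef_rot: [-0.147, 0.692, -0.692, 0.147]
force: [-0.9, 0.0, -0.2]
finger_gap: 0.265
```

>>> step_arm:
  commands:
    - {"claw":0.1,"tx":0,"ty":0,"tz":0,"roll":0}
    - {"claw":0.1,"tx":0,"ty":0,"tz":0,"roll":0}

```text
clock: 5.17
eef_pos: [0.5653, -0.3013, 0.0548]
eef_rot: [0.147, -0.691, 0.692, -0.147]
force: [0.1, 0.1, -0.6]
finger_gap: 0.263
```

```bash
python3 - <<'E'
from rel import *
p,d=env.camera("side"); np.savez("s2.npz",p=p,d=d)
cv2.imwrite(f"pics/side2.png",cv2.resize(p[240:420,220:440],None,fx=3,fy=3,interpolation=cv2.INTER_CUBIC)[:,:,::-1])
E
```

```text
(no output)
```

View pics/side2.png

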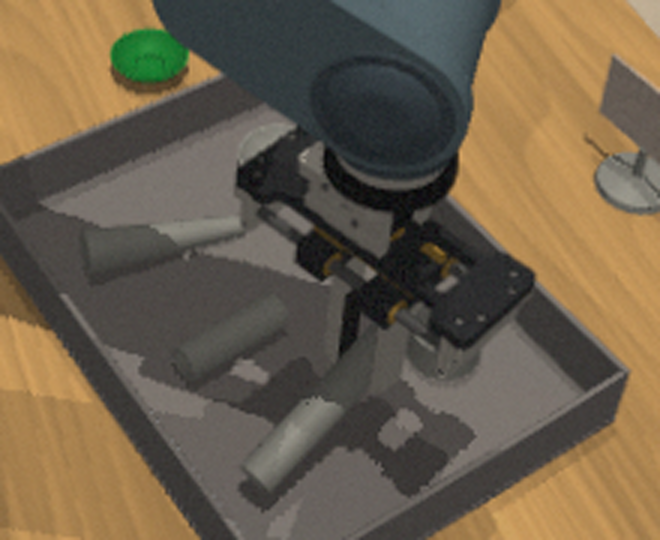

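```bash
python3 - <<'E'
from rel import *
np.set_printoptions(precision=4,suppress=True)
ds=[env.camera("side")[1] for _ in range(4)]
D=np.array(ds);D[D==0]=np.nan;d=np.nanmedian(D,0); C=cloud("side",d)
s=env.get_state();M=R.from_quat(s['eef_rot']).as_matrix();print(s['eef_pos'],s['finger_gap'])
L=(C-s['eef_pos'])@M*1000 # tool: x along tube(B dir), y down, z jaw
# tube pts: |z|<14, x 10..110
m=np.isfinite(L[...,0])&(abs(L[...,2])<15)&(L[...,0]>10)&(L[...,0]<110)&(C[...,2]>.012)
q=L[m]
for a in range(10,110,10):
    w=q[(q[:,0]>=a)&(q[:,0]<a+10)]
    if len(w): print(a,len(w),"world z top",(s['eef_pos'][2]*1000-np.percentile(w[:,1],[5,50,95])).round(1),"jaw",np.percentile(w[:,2],[5,50,95]).round(1))
E
```

```text
[ 0.5649 -0.301   0.054 ] 0.266543080990139
10 261 world z top [374.4 206.1  64.1] jaw [-14.2   3.   13.8]
20 365 world z top [373.3 189.5  61.4] jaw [-13.8   1.3  13.7]
30 261 world z top [269.1 242.8  57.9] jaw [-13.    3.1  13.6]
40 129 world z top [393.7  60.9  51.1] jaw [-8.   6.  13.5]
50 364 world z top [399.5 371.7  51.9] jaw [-9.8  7.4 13.9]
60 860 world z top [398.9 351.7  53.4] jaw [-13.6  -3.3  12.3]
70 99 world z top [367.7  50.4  42.2] jaw [-14.2   2.3  12.8]
80 85 world z top [49.6 46.2 23.8] jaw [-9.6  2.9 12.4]
90 69 world z top [47.1 43.8 24.2] jaw [-9.1  2.4 12.1]<stdin>:4: RuntimeWarning: All-NaN slice encountered
```

```bash
cat > fit.py <<'E'
from rel import *
from scipy.optimize import least_squares
np.set_printoptions(precision=4,suppress=True)
import warnings; warnings.filterwarnings("ignore")
def tubefit(n="side",k=4,xmin=12,xmax=115,zmax=.03,guess=(-7,.3),zlo=None):
    D=np.array([env.camera(n)[1] for _ in range(k)]);D[D==0]=np.nan;d=np.nanmedian(D,0); C=cloud(n,d)
    s=env.get_state();M=R.from_quat(s['eef_rot']).as_matrix()
    L=(C-s['eef_pos'])@M*1000
    z=C[...,2]
    m=np.isfinite(L[...,0])&(abs(L[...,2])<18)&(L[...,0]>xmin)&(L[...,0]<xmax)
    q=L[m]
    # axis: y = y0 + t*x (down), z=z0+w*x
    def dist(p,q):
        a=np.array([0,p[0],p[2]]);v=np.array([1,p[1],p[3]]);v/=np.linalg.norm(v)
        return np.linalg.norm(np.cross(q-a,v),axis=1)-13
    p=np.array([guess[0],guess[1],0,0.])
    for tol in(25,12,8,6,5,5):
        g=q[abs(dist(p,q))<tol]
        p=least_squares(lambda p:dist(p,g),p,loss="soft_l1",f_scale=2).x
    g=q[abs(dist(p,q))<4]
    v=np.array([1,p[1],p[3]]);v/=np.linalg.norm(v);t=(g-[0,p[0],p[2]])@v
    print(n,"y0",p[0],"tilt",np.arctan(p[1]),"z0",p[2],"yaw",p[3],"n",len(g),"range",np.percentile(t,[0,1,99,100]),"rms",dist(p,g).std(),"clock",s['clock'])
    h=np.histogram(t,bins=np.arange(-60,130,10));print(h[0])
    return p,g,s,M
E
python3 - <<'E'
from fit import *
tubefit()
E
```

```text
side y0 -7.377019095617099 tilt 0.29737624587082395 z0 0.3598204546934138 yaw -0.006029964206094203 n 687 range [ 9.1288 10.6711 97.8451 98.9826] rms 0.8666327507743962 clock 5.6167
[ 0  0  0  0  0  0  5 65 78 74 75 76 73 80 77 84  0  0]
```

```bash
python3 - <<'E'
from fit import *
tubefit(k=3)
E
```

```text
side y0 -7.659642592691013 tilt 0.30055111968124415 z0 0.29894868243462414 yaw -0.0035522106020975616 n 687 range [ 9.394  10.701  98.0228 99.1371] rms 1.028519559922839 clock 5.7667
[ 0  0  0  0  0  0  5 68 77 75 76 74 76 79 76 81  0  0]
```

>>> step_arm:
  commands:
    - {"claw":0.1,"tx":0,"ty":-0.5,"tz":0,"roll":0}
    - {"claw":0.1,"tx":0,"ty":-0.5,"tz":0,"roll":0}
    - {"claw":0.1,"tx":0,"ty":0,"tz":0,"roll":0}
    - {"claw":0.1,"tx":0,"ty":0,"tz":0,"roll":0}

```text
clock: 6.1
eef_pos: [0.5656, -0.3015, 0.0653]
eef_rot: [0.147, -0.691, 0.692, -0.148]
force: [-0.2, 0.7, -0.9]
finger_gap: 0.266
```

```bash
python3 - <<'E'
from fit import *
tubefit(k=3)
E
```

```text
side y0 -7.649130923414803 tilt 0.3515066200859075 z0 0.6761475050819912 yaw -0.0035011923818799536 n 694 range [ 8.2053  9.931  97.5757 98.6024] rms 1.0356059224540752 clock 6.25
[ 0  0  0  0  0  0  8 70 75 77 75 79 73 79 81 77  0  0]
```

Each short lift adds about 0.05 rad of tilt, and the vertical grip isn't slipping. I'll repeat it.

>>> step_arm:
  commands:
    - {"claw":0.1,"tx":0,"ty":-0.5,"tz":0,"roll":0}
    - {"claw":0.1,"tx":0,"ty":-0.5,"tz":0,"roll":0}
    - {"claw":0.1,"tx":0,"ty":-0.5,"tz":0,"roll":0}
    - {"claw":0.1,"tx":0,"ty":0,"tz":0,"roll":0}
    - {"claw":0.1,"tx":0,"ty":0,"tz":0,"roll":0}

```text
clock: 6.67
eef_pos: [0.5655, -0.3015, 0.0803]
eef_rot: [0.147, -0.691, 0.692, -0.148]
force: [-0.4, -0.0, -1.7]
finger_gap: 0.269
```

```bash
python3 - <<'E'
from fit import *
tubefit(k=3)
E
```

```text
side y0 -7.326740025799899 tilt 0.3825065755017981 z0 0.7014508697281385 yaw -0.005307982825150277 n 707 range [ 7.9959  9.6151 97.304  98.0051] rms 0.9456882234271491 clock 6.8167
[ 0  0  0  0  0  0  8 76 77 77 77 83 78 80 79 72  0  0]
```

>>> step_arm:
  commands:
    - {"claw":0.1,"tx":0,"ty":-0.8,"tz":0,"roll":0}
    - {"claw":0.1,"tx":0,"ty":0,"tz":0,"roll":0}
    - {"claw":0.1,"tx":0,"ty":-0.8,"tz":0,"roll":0}
    - {"claw":0.1,"tx":0,"ty":0,"tz":0,"roll":0}
    - {"claw":0.1,"tx":0,"ty":0,"tz":0,"roll":0}

```text
clock: 7.23
eef_pos: [0.5656, -0.3016, 0.0964]
eef_rot: [0.147, -0.691, 0.692, -0.148]
force: [-0.8, -0.1, -0.5]
finger_gap: 0.266
```

```bash
python3 - <<'E'
from fit import *
tubefit(k=3)
E
```

```text
side y0 -7.333552475811005 tilt 0.48468868752665717 z0 0.3755178433916415 yaw -0.0011838494016700371 n 720 range [ 6.23    8.4856 96.8925 97.8169] rms 0.9568204459973454 clock 7.3833
[ 0  0  0  0  0  0 16 79 78 79 79 81 84 80 80 64  0  0]
```

The tilt is now 0.485 rad. Gripping hard, then lifting.

>>> step_arm:
  commands:
    - {"claw":0.1,"tx":0,"ty":0,"tz":0,"roll":0}
    - {"claw":0.1,"tx":0,"ty":0,"tz":0,"roll":0}
    - {"claw":0.1,"tx":0,"ty":0,"tz":0,"roll":0}
  force: 45

```text
clock: 7.63
eef_pos: [0.565, -0.3011, 0.0952]
eef_rot: [-0.147, 0.692, -0.691, 0.147]
force: [0.3, 1.3, -0.7]
finger_gap: 0.261
```

>>> step_arm:
  commands:
    - {"claw":0.1,"tx":0,"ty":-1.0,"tz":0,"roll":0}
    - {"claw":0.1,"tx":0,"ty":-2.0,"tz":0,"roll":0}
    - {"claw":0.1,"tx":0,"ty":-3.0,"tz":0,"roll":0}
    - {"claw":0.1,"tx":0,"ty":-2.0,"tz":0,"roll":0}
    - {"claw":0.1,"tx":0,"ty":-1.0,"tz":0,"roll":0}

```text
clock: 8.05
eef_pos: [0.5666, -0.3023, 0.19]
eef_rot: [0.146, -0.69, 0.693, -0.149]
force: [-0.1, -0.5, -0.3]
finger_gap: 0.266
```

```bash
python3 - <<'E'
from fit import *
p,g,s,M=tubefit(k=3,guess=(-7,.45))
print(s['eef_pos'],s['finger_gap'],s['qpos'])
# target: focus
d=np.array([-.031,-.8865,-.462]); d/=np.linalg.norm(d)
lens=np.array([.506,.4155,.2495]); f=lens+.15*d; print("focus",f)
yaw=np.arctan2(d[1],d[0])-p[3]*-1*0
cur=np.arctan2(M[1,0],M[0,0]); 
print("yaw cur",np.degrees(cur)%360,"target",np.degrees(yaw)%360,"roll",-((yaw-cur+np.pi)%(2*np.pi)-np.pi))
x=np.array([np.cos(yaw),np.sin(yaw),0]);y=np.array([0,0,-1.]);z=np.cross(x,y);Mt=np.c_[x,y,z]
v=np.array([1,p[1],p[3]]);v/=np.linalg.norm(v);c=np.array([0,p[0],p[2]])+v*32.5
T=f-Mt@c/1000; print("TCP target",T,"radius",np.hypot(*T[:2]), "rel tool now",rel(T))
E
```

```text
side y0 -10.536510525196402 tilt 0.48819119835677555 z0 1.0147674795416581 yaw 0.0033561620083129274 n 809 range [ 6.7464  9.41   96.7348 97.4711] rms 0.960306791403632 clock 8.2
[ 0  0  0  0  0  0 14 86 89 92 93 93 91 91 88 72  0  0]
[ 0.5653 -0.3014  0.1861] 0.2609043269072682 [-0.6664  0.2396  1.6005 -0.      1.3001  0.4846]
focus [0.5014 0.2825 0.1802]
yaw cur 204.0529033866629 target 267.99724116005723 roll -1.1160392321531099
TCP target [0.5012 0.3113 0.1849] radius 0.5900280580850492 rel tool now [-19.12   0.06 -58.56]
```

>>> step_arm:
  commands:
    - {"claw":0.1,"tx":0,"ty":0,"tz":0,"roll":-0.09}
    - {"claw":0.1,"tx":0,"ty":0,"tz":0,"roll":-0.12}
    - {"claw":0.1,"tx":0,"ty":0,"tz":0,"roll":-0.12}
    - {"claw":0.1,"tx":0,"ty":0,"tz":0,"roll":-0.12}
    - {"claw":0.1,"tx":0,"ty":0,"tz":0,"roll":-0.12}

```text
clock: 8.62
eef_pos: [0.564, -0.3004, 0.1827]
eef_rot: [-0.338, 0.623, -0.62, 0.337]
force: [0.2, -0.1, -1.2]
finger_gap: 0.262
```

>>> step_arm:
  commands:
    - {"claw":0.1,"tx":0,"ty":0,"tz":0,"roll":-0.12}
    - {"claw":0.1,"tx":0,"ty":0,"tz":0,"roll":-0.12}
    - {"claw":0.1,"tx":0,"ty":0,"tz":0,"roll":-0.12}
    - {"claw":0.1,"tx":0,"ty":0,"tz":0,"roll":-0.12}
    - {"claw":0.1,"tx":0,"ty":0,"tz":0,"roll":-0.066}

```text
clock: 9.03
eef_pos: [0.564, -0.3003, 0.1827]
eef_rot: [-0.493, 0.509, -0.506, 0.492]
force: [0.4, 0.0, -1.2]
finger_gap: 0.257
```

>>> step_arm:
  commands:
    - {"claw":0.1,"tx":-1.0,"ty":0,"tz":0.1,"roll":0}
    - {"claw":0.1,"tx":-2.5,"ty":0,"tz":0.3,"roll":0}
    - {"claw":0.1,"tx":-3.5,"ty":0,"tz":0.4,"roll":0}
    - {"claw":0.1,"tx":-3.5,"ty":0,"tz":0.4,"roll":0}
    - {"claw":0.1,"tx":-3.5,"ty":0,"tz":0.4,"roll":0}

```text
clock: 9.45
eef_pos: [0.5851, -0.1595, 0.1837]
eef_rot: [-0.491, 0.51, -0.508, 0.49]
force: [0.5, -0.1, -0.6]
finger_gap: 0.258
```

```bash
python3 - <<'E'
from fit import *
s=env.get_state();M=R.from_quat(s['eef_rot']).as_matrix()
print(s['eef_pos'],s['qpos'],np.degrees(np.arctan2(M[1,0],M[0,0]))%360,rel([.5012,.3113,.1849]))
E
```

```text
[ 0.5851 -0.1595  0.1837] [-0.453   0.1665  1.6899  0.0003  1.2882 -0.4153] 267.8328806949791 [-46.73  -0.02 -10.16]
```

>>> step_arm:
  commands:
    - {"claw":0.1,"tx":-3.5,"ty":0,"tz":-0.8,"roll":0}
    - {"claw":0.1,"tx":-3.5,"ty":0,"tz":-0.9,"roll":0}
    - {"claw":0.1,"tx":-3.5,"ty":0,"tz":-1.0,"roll":0}
    - {"claw":0.1,"tx":-3.5,"ty":0,"tz":-1.0,"roll":0}
    - {"claw":0.1,"tx":-3.5,"ty":0,"tz":-1.0,"roll":0}

```text
clock: 9.87
eef_pos: [0.5433, 0.0171, 0.1839]
eef_rot: [-0.491, 0.51, -0.508, 0.49]
force: [0.3, -0.1, -0.7]
finger_gap: 0.259
```

>>> step_arm:
  commands:
    - {"claw":0.1,"tx":-3.5,"ty":0,"tz":-1.0,"roll":0}
    - {"claw":0.1,"tx":-3.5,"ty":0,"tz":-1.0,"roll":0}
    - {"claw":0.1,"tx":-3.5,"ty":0,"tz":-1.0,"roll":0}
    - {"claw":0.1,"tx":-3.0,"ty":0,"tz":-0.8,"roll":0}
    - {"claw":0.1,"tx":-2.0,"ty":0,"tz":-0.5,"roll":0}

```text
clock: 10.28
eef_pos: [0.5052, 0.1741, 0.1839]
eef_rot: [-0.492, 0.509, -0.508, 0.491]
force: [1.1, -0.3, -1.7]
finger_gap: 0.258
```

>>> step_arm:
  commands:
    - {"claw":0.1,"tx":-2.0,"ty":0,"tz":-0.3,"roll":0}
    - {"claw":0.1,"tx":-1.0,"ty":0,"tz":0,"roll":0}
    - {"claw":0.1,"tx":0,"ty":0,"tz":0,"roll":0}
    - {"claw":0.1,"tx":0,"ty":0,"tz":0,"roll":0}

```text
clock: 10.62
eef_pos: [0.5052, 0.2011, 0.1847]
eef_rot: [-0.492, 0.509, -0.508, 0.491]
force: [-0.5, 0.4, -0.8]
finger_gap: 0.259
```

```bash
python3 - <<'E'
from fit import *
s=env.get_state();M=R.from_quat(s['eef_rot']).as_matrix()
print(s['eef_pos'],s['qpos'],np.degrees(np.arctan2(M[1,0],M[0,0]))%360,rel([.5012,.3113,.1849]))
for n in("top","side"):
    p,d=env.camera(n); cv2.imwrite(f"pics/{n}3.png",p[:,:,::-1])
E
```

```text
[0.5052 0.2011 0.1847] [ 0.1705  0.0175  1.848  -0.0004  1.2776  0.2056] 267.99830492908836 [-11.    -0.03  -0.78]
```

View pics/side3.png

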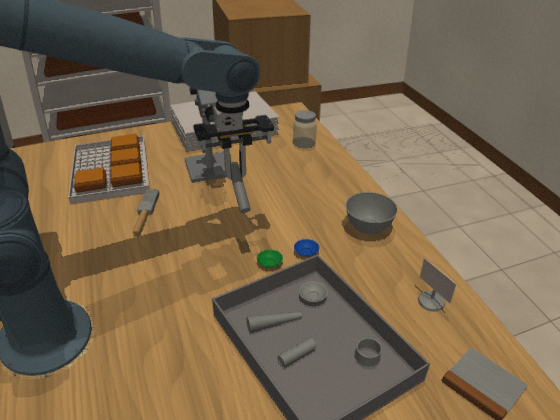

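View pics/top3.png

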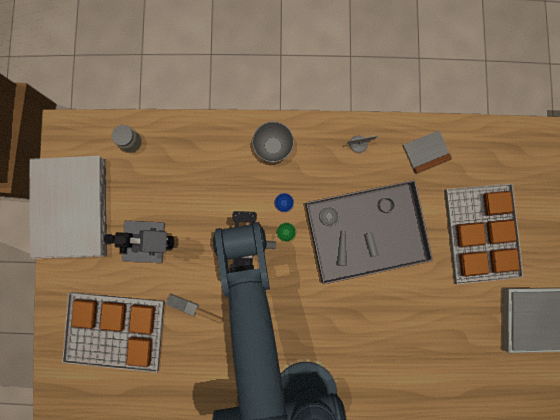

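The side view shows the tube firmly held and tilted at (240,187), and the four other moulds still in the tub. Before closing in, I'll check the wrist's clearance and refit the tube.

```bash
python3 - <<'E'
from fit import *
p,g,s,M=tubefit(k=4,guess=(-10,.5))
C=cloud("top",env.camera("top")[1]); S=cloud("side",env.camera("side")[1])
for n,C in(("top",C),("side",S)):
    q=C.reshape(-1,3); q=q[(q[:,1]>.1)&(q[:,1]<.36)&(q[:,2]>.13)&(abs(q[:,0]-.5)<.15)]
    for lo in np.arange(.13,.6,.04):
        w=q[(q[:,2]>=lo)&(q[:,2]<lo+.04)]
        if len(w)>5: print(n,lo.round(2),len(w),"ymax",np.percentile(w[:,1],99.5)+.11,"x",w[:,0].min(),w[:,0].max())
v=np.array([1,p[1],p[3]]);v/=np.linalg.norm(v)
print("tube dir world",M@v, "centre",s['eef_pos']+M@(np.array([0,p[0],p[2]])+v*32.5)/1000)
E
```

```text
side y0 -6.920107064324921 tilt 0.48010742392778966 z0 1.5289611908622136 yaw 0.0007898259567876797 n 407 range [  6.6894   9.0555  99.753  100.0353] rms 1.1091610123111704 clock 10.9167
[ 0  0  0  0  0  0  8 40 38 43 37 39 43 42 42 74  1  0]
top 0.13 65 ymax 0.2448185382846133 x 0.4915489391325514 0.5165396437466578
top 0.17 9 ymax 0.2419107290465053 x 0.5008047796901288 0.5132803299397101
top 0.29 504 ymax 0.3432811140415104 x 0.4223292639485329 0.5943166279878487
top 0.33 70 ymax 0.3417766741571806 x 0.42563899119983395 0.5935905795265783
top 0.37 15 ymax 0.2965946902832657 x 0.46558605600073366 0.4712027963207376
top 0.41 9 ymax 0.3421790833910079 x 0.44036370813689274 0.531428461825767
top 0.45 353 ymax 0.3746149364594881 x 0.4147008422972575 0.5551717408710248
top 0.49 1858 ymax 0.3683424824293678 x 0.3556372637967747 0.5491947236189122
top 0.53 1196 ymax 0.3478733539341663 x 0.35000071670744204 0.45595827430972174
top 0.57 50 ymax 0.3009776042977198 x 0.35015657396285704 0.3642568768355741
side 0.13 169 ymax 0.26021282602672446 x 0.4914205859983702 0.5175780182171643
side 0.17
[... 233 characters left out ...]
29 1434 ymax 0.3432552805119189 x 0.41873504341385503 0.5960242120895343
side 0.33 411 ymax 0.33381632722770316 x 0.42498525861414255 0.5913474028996156
side 0.37 572 ymax 0.3373861400330221 x 0.46565760292935576 0.5435154883213863
side 0.41 411 ymax 0.29988462787131387 x 0.43933085443429687 0.5516538821401277
side 0.45 1455 ymax 0.26837207369313004 x 0.35022849674028317 0.5576006077460127
side 0.49 2083 ymax 0.3586857425174109 x 0.3503662851163177 0.5498804494196641
side 0.53 752 ymax 0.3473102940650086 x 0.3500197307975221 0.44258284859363967
side 0.57 24 ymax 0.2847963624851601 x 0.35032872193809045 0.36160804930552104
tube dir world [-0.0318 -0.8864 -0.4618] centre [0.5064 0.1715 0.1774]
```

>>> step_arm:
  commands:
    - {"claw":0.1,"tx":-2.0,"ty":-0.1,"tz":-0.2,"roll":0}
    - {"claw":0.1,"tx":-2.6,"ty":-0.1,"tz":-0.2,"roll":0}
    - {"claw":0.1,"tx":-2.6,"ty":-0.1,"tz":-0.2,"roll":0}
    - {"claw":0.1,"tx":-2.4,"ty":0,"tz":-0.2,"roll":0}
    - {"claw":0.1,"tx":-1.5,"ty":0,"tz":-0.1,"roll":0}

```text
clock: 11.43
eef_pos: [0.5004, 0.3141, 0.1886]
eef_rot: [-0.491, 0.509, -0.508, 0.492]
force: [-0.1, 0.3, -1.8]
finger_gap: 0.264
```

>>> step_arm:
  commands:
    - {"claw":0.1,"tx":0,"ty":0,"tz":0,"roll":0}
    - {"claw":0.1,"tx":0,"ty":0,"tz":0,"roll":0}
    - {"claw":0.1,"tx":0,"ty":0,"tz":0,"roll":0}
    - {"claw":0.1,"tx":0,"ty":0,"tz":0,"roll":0}

```text
clock: 11.77
eef_pos: [0.5007, 0.3114, 0.1883]
eef_rot: [0.491, -0.509, 0.509, -0.491]
force: [-0.2, -0.3, 0.6]
finger_gap: 0.258
```

```bash
python3 - <<'E'
from fit import *
p,g,s,M=tubefit(k=6,guess=(-8,.5))
v=np.array([1,p[1],p[3]]);v/=np.linalg.norm(v)
c=s['eef_pos']+M@(np.array([0,p[0],p[2]])+v*33.5)/1000
print("tube dir",M@v,"centre",c)
d=np.array([-.031,-.8865,-.462]); d/=np.linalg.norm(d)
for lens in ([.506,.4155,.2495],[.506,.4199,.246],[.504,.413,.2472]):
    f=np.array(lens)+.15*d; x=-d; y=np.cross([0,0,1],x);y/=np.linalg.norm(y);z=np.cross(x,y)
    print("in focus frame mm",np.c_[x,y,z].T@(c-f)*1000)
print(env.get_state())
for n in("top","side"):
    q,_=env.camera(n); cv2.imwrite(f"pics/{n}4.png",cv2.resize(q[20:320,100:460],None,fx=2,fy=2,interpolation=cv2.INTER_CUBIC)[:,:,::-1])
for t in("lens","long_tube","focus"): print(t,env.spot_point(t,"side"),env.spot_point(t,"top"))
E
```

```text
side y0 -7.1576144903864 tilt 0.4762157553647826 z0 1.5778270985728526 yaw -0.0006929742284117017 n 354 range [  7.5377   8.5783  99.8653 100.6825] rms 1.0097302356804732 clock 12.0667
[ 0  0  0  0  0  0  9 27 36 32 37 36 34 33 39 68  3  0]
tube dir [-0.0323 -0.8881 -0.4584] centre [0.5012 0.2822 0.1803]
in focus frame mm [-0.2353  0.1551  0.2348]
in focus frame mm [-2.5186  0.0014  5.3703]
in focus frame mm [ 3.1051 -1.7563  1.0883]
{'clock': 12.0667, 'qpos': array([ 0.3653,  0.122 ,  1.7303, -0.    ,  1.2892,  0.4009]), 'joint_velocities': array([ 0.0031,  0.0016, -0.0013, -0.0011,  0.0015, -0.0003]), 'joint_efforts': array([ -0.0607, -36.373 , -31.2494,   0.0515,  -0.0058,  -0.0007]), 'eef_pos': array([0.5007, 0.312 , 0.1885]), 'eef_rot': array([ 0.491 , -0.5088,  0.5088, -0.491 ]), 'force': array([-0.2648, -0.2911, -0.6807]), 'torque': array([-0.0531, -0.0526,  0.0563]), 'finger_gap': 0.26038201894392404}
lens [{'centre': [0.2805, 0.3879], 'p': 0.52}, {'centre': [0.8226, 0.5621], 'p': 0.35}] [{'centre': [0.5745, 0.3107], 'p': 0.94}, {'centre': [0.579, 0.6596], 'p': 0.43}]
long_tube [{'centre': [0.389, 0.3977], 'p': 0.78}] [{'centre': [0.5802, 0.3886], 'p': 0.52}]
focus [{'centre': [0.8395, 0.5327], 'p': 0.18}] []
```

View pics/side4.png

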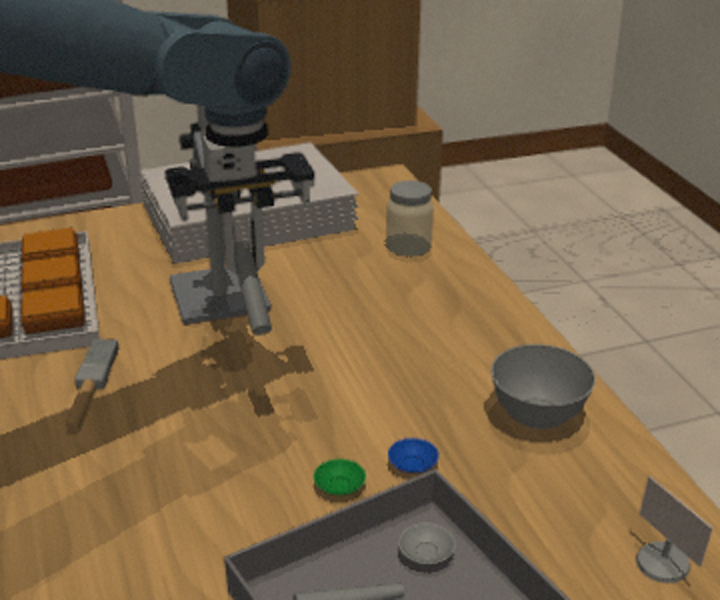

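View pics/top4.png

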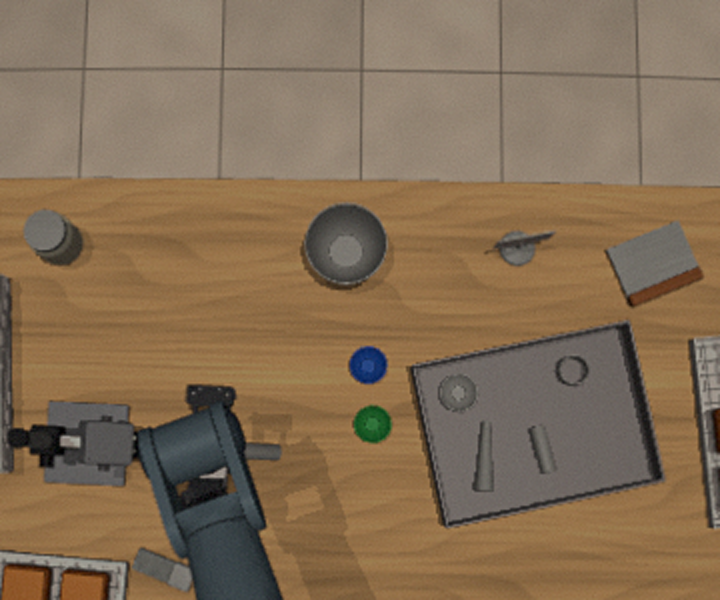

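The pictures show the tube on the lens axis, at about (255,285) in the side crop and (265,452) in the top crop. The camera is untouched and the four moulds are in the tub. The offset from the focus point is at most 5.4 mm with any of my three lens estimates, so I'm handing in.

```bash
python3 -c "
from station import env
print(env.sign_off())"
```

```text
the job is handed in; nothing more can be done
None
```

I took the long tube out of the tub and handed the job in with it held at the camera's focus point, in line with the lens. The sign-off reports no verdict, so what follows rests on my own last measurements.

**How it was done:** The tool can't tilt, so I gripped the tube about 33 mm off its middle at 3 N. I then raised it in small steps so it swung down in the grip to about 0.48 rad. After that I gripped at 45 N, turned it and carried it to the focus point.

**Last checks:**

| Check | Measured | Allowed |
|---|---|---|
| Tube tilt against camera tilt | about 0.476 rad against 0.48 rad (0.466–0.49 from different head and lens faces) | within 0.17 rad |
| Middle along the lens axis | within about 3 mm | 25 mm |
| Middle across the lens axis | within 5.4 mm | 15 mm |

- **Steadiness:** The arm was practically still at hand-in, and the outside force on the tool was below 1 N.
- **Other moulds and camera:** All four other moulds showed in the tub, and nothing seemed to have touched the camera.
- **Time:** About 12.5 s of the 32 s was used.

**Disagreements:** My three estimates of the lens position differ by up to 7 mm; the table gives the worst case across them. The `focus` detector gave nothing usable, so I worked out the focus point from the lens and the tilt of the camera head.

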